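# Start the blood tube mixer at its keypad

### The arm

A 7-joint arm with a two-finger parallel gripper is mounted at the origin on the work surface. World frame = base frame: x ahead of the robot, y to its left, z up, the work surface at z = 0. Lengths are in m, angles in rad, forces in N, time in s.
With the tool pointing down it reaches from about 0.425 to 0.875 m from the base axis. Payload 9.9 kg.
Tool frame: the origin (TCP) lies at the very end of the fingers, on their centre line; the grasp point (between the pads) lies behind it (bot.hold_point_z is the z of the grasp point in the tool frame, in m); z points along the fingers, y is the line along which they close (so a half turn about z gives the same grasp; the last joint's range is limited). The gripper opens to 85 mm and grips with 20 to 120 N. Pads are 22 mm wide; open, the fingers measure 114 mm over their backs; the gripper's body (76 mm by 85 mm) begins 54 mm behind the grasp point. The pads swing forward as they close: fully open they stand 13 mm farther back than shut.
Start: joints at [-1.332, 0.576, 0.025, 1.437, -0.015, 1.129, -0.057], TCP at [0.214, 0.64, 0.231] pointing down, gripper open.
Joint ranges: [-2.76, 2.76], [-0.34, 2.15], [-1.52, 1.57], [0.19, 2.46], [-1.09, 4.23], [0.17, 1.99], [-2.82, 2.82]. Speed limits (rad/s): [2.22, 2.22, 3.01, 3.01, 3.14, 3.14, 3.14].

### API

Orientations are given as a unit quaternion [x, y, z, w].
In Python, from bench import bot, vision gives the robot as it stands. The module is installed in compiled form; this text tells all that it offers.
- The arm moves only by the shell command python3 -m crank 'ROWS'. ROWS is a JSON object of lists of equal length, an entry for each row: "xyz": the shift along the tool's x, y, z as a fraction of full scale, a list of three; "turn": the turn about the tool's z as a fraction of full scale; "grip": the gripper's target within -1 to 1 (fully open at 1, half-way at 0, shut at -1). A call has 1 to 8 rows; each row shifts and turns the commanded pose from where the row before left it, along the tool's axes as they then stand; what a row does not reach is not made up. Full scale, the value 1, is 75 cm for a shift and 90 degrees for a turn. A row lasts 1/8 s, in which the tool goes at most 62.5 mm and 10.7 degrees, less where a joint would pass 70% of its speed; a pose out of reach is approached as far as the arm can. A call with a number of a shift or a turn outside -1 to 1 is refused whole. A call with a gripper value outside its range is refused whole. The fingers move at their own pace and stop on an object; the grip force is fixed at half the most. Time passes only in rows, so rows that do not move let the fingers close. It gives the time, the measured TCP pose, the force, the opening and the grip force at its end, in the units of the state.
- bot.get_obs(): the state, without advancing time (a new reading comes with each control period).
- vision.grab_frame(name): name is "scene" or "top" or "wrist"; returns a dict with "img" (420x560x3 uint8, red, green, blue), "intrinsics" (3x3 intrinsics, pixels), "k1" (the pictures are not rectified: a ray, as slopes to the right and down, at radius r is drawn at 1 + k1 r^2 times it, then the intrinsics apply), "origin" and "attitude" of the camera in the world. Camera axes: x right, y down, z forward; pixel columns grow to the right and rows downward; lengths in m; the calibration is good to about 2 mm. A picture is of the moment at which its call begins. There is no depth.
- bot.hand_in(): hands the job in; it is judged then, once.
The state is a dict: "t": time; "qpos": joint angles; "qvel": joint speeds; "effort": joint torques, N m; "position": TCP position; "orientation": TCP orientation; "contact_force": force on the tool from outside, world axes, zero at the start; "ft_torque": the same for the moment, N m; "width": finger opening in m; "finger_force": force on a finger pad.
Only numpy, scipy, OpenCV 4.12 (cv2) and the standard library are available. Lean on these libraries where they do the work, as an engineer would, in place of code of your own. Each camera call takes 0.05 s, during which the arm holds its last target. There are 200 camera calls.

### The job

Start the loaded tube mixer from its keypad: press the round key with the fingertips until you feel about 5 newtons, let go, and then press the long oblong key in the same way and let go. Press firmly but do not pound the keys, and leave the square key and the rack of tubes beside the mixer alone.

Things in the scene. Friction and masses are not known exactly. Their poses are not given: they have to be found in the camera images.
- key_round: Round membrane key, a disc 36 mm across. Origin: centre of its top face, 87 mm above the table, z up, x away from the mixer's front, y along the key row. All keys give 3 mm at most: about 1 N starts one, then 3 N per mm (5 N at 1.5 mm), hard stop at 3 mm (10 N); it springs back. It registers when a finger presses over 4 N for 0.15 s; over 60 N spoils it.
- key_long: Oblong membrane key, 68 mm along its x by 30 mm along y; height, origin, axes and feel as the round key. The three keys, all white, sit 70 mm apart in one row, in any order, each on a black bezel (82 x 52 mm, 5 mm below the key tops), on the flat front deck (120 mm deep, 80 mm above the table) of a white tube mixer whose front faces roughly the robot.
- key_square: Square membrane key, 34 x 34 mm, in the same row; height, origin and axes as the round key. Not to be pressed (over 2 N counts). Beyond the deck, from 60 mm behind the key row's centre line (+x), the mixer's rollers and tubes rise to 50 mm above the deck.
- rack: Loose orange rack, 197 mm (x) by 106 mm (y), with capped tubes to 110 mm high, 0.5 kg, on the table left or right of the mixer, 70 mm or more clear of it. Origin at the centre of its underside, z up. Leave it alone. A blue tip box (82 mm high) and a jar (130 mm high) also stand beside the mixer, off the way to the keys.

How it is judged:
By the outcome, as a careful person would: the job done as asked, in the order asked, and still so for the second after the job is handed in, with the robot touching nothing.
It also fails if it takes over 38 s, if anything falls off the work surface, if the arm or the gripper's body presses on something with over 40 N, if the wrist force passes 120 N, or if a joint passes its speed limit or range.

## Working session

There is one attempt and no reset: what is moved stays moved. The work goes in short steps, Python scripts to look and compute and a shell command to move; the robot and the scene stay as the last step left them, time stands still between calls to the robot, and variables do not carry over. Pictures are saved under pics/ and viewed, at most 10 in all, crops included, and the job is handed in when it is done.

```bash
mkdir -p pics
cat > h.py <<'E'
import numpy as np, cv2
from bench import bot, vision
from scipy.spatial.transform import Rotation as R
def rot(a):
    a=np.array(a,float)
    return a if a.shape==(3,3) else R.from_quat(a).as_matrix()
def ray(f,u,v):
    K=np.array(f["intrinsics"]);k=float(np.ravel(f["k1"])[0])
    d=np.array([(u-K[0,2])/K[0,0],(v-K[1,2])/K[1,1]]);s=d.copy()
    for _ in range(30): s=d/(1+k*(s@s))
    return np.array(f["origin"]),rot(f["attitude"])@np.array([*s,1])
def onplane(f,u,v,z):
    o,d=ray(f,u,v); return o+d*(z-o[2])/d[2]
E
python3 - <<'E'
from h import *
o=bot.get_obs();print(o["t"],o["position"],o["orientation"],o["contact_force"],o["width"],bot.hold_point_z)
for n in("top","scene"):
    f=vision.grab_frame(n);cv2.imwrite(f"pics/{n}0.png",f["img"][...,::-1]);print(n,f["origin"],f["attitude"],f["k1"],f["intrinsics"])
E
```

```text
0.0 [0.21396376 0.63969257 0.23044807] [ 1.60671451e-01  9.87007594e-01 -8.28592056e-04 -9.00882385e-05] [ 0.04442767  0.91794263 -0.05627781] 0.08530903511772406 -0.0187
top [ 0.42464288 -0.00733263  0.83353877] [ 0.71252232 -0.69467212  0.07786428 -0.06066089] -0.01506157966169833 [[391.81819516   0.         274.20151653]
 [  0.         391.81819516 202.85289172]
 [  0.           0.           1.        ]]
scene [ 1.06491922 -0.67902204  0.90206553] [ 0.87838329  0.29432787 -0.12171417 -0.35636998] -0.08226127888060673 [[459.29108051   0.         280.48779023]
 [  0.         459.29108051 217.50701739]
 [  0.           0.           1.        ]]
```

View pics/top0.png

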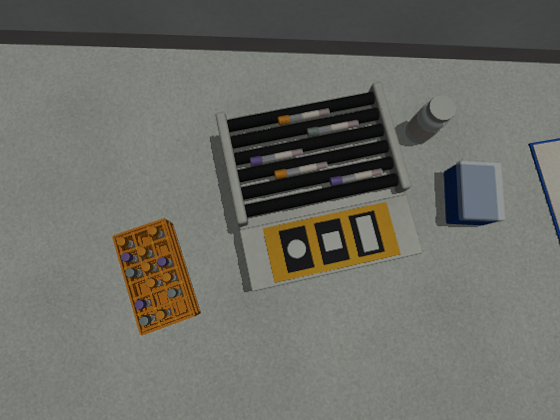

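View pics/scene0.png

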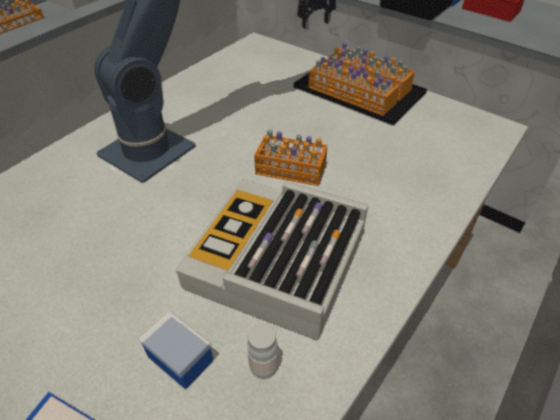

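The top view shows the mixer in the middle. The round key is at about (297,249), the square at (332,241) and the long key at (367,233). The rack is to the left at (155,275), with the jar and tip box to the right. The scene view agrees.

```bash
cat > meas.py <<'E'
from h import *
def keys(n,seeds,rad=22):
    f=vision.grab_frame(n);g=f["img"].min(2)
    out=[]
    for (u,v) in seeds:
        m=(g>120).astype(np.uint8)
        nl,lab,st,c=cv2.connectedComponentsWithStats(m)
        l=lab[v,u];ys,xs=np.where(lab==l)
        p=onplane(f,*c[l],.087)
        (cx,cy),wh,an=cv2.minAreaRect(np.c_[xs,ys].astype(np.float32))
        bx=np.array([onplane(f,*q,.087)[:2] for q in cv2.boxPoints(((cx,cy),wh,an))])
        print(n,l,st[l],p.round(4),"sides",np.linalg.norm(np.diff(bx,axis=0),axis=1).round(4)); out.append(p)
    d=out[0]-out[-1];print("row len",np.linalg.norm(d[:2]),"yaw",np.arctan2(d[1],d[0])-np.pi/2)
    return f,out
if __name__=="__main__":
    keys("top",[(297,249),(332,241),(367,233)]); keys("scene",[(246,208),(232,227),(219,245)])
    o=bot.get_obs();print(rot(o["orientation"]).round(3),o["t"])
E
python3 meas.py
```

```text
top 201 [288 240  18  18 240] [ 0.4861 -0.068   0.087 ] sides [0.0312 0.0322 0.031 ]
top 199 [323 231  19  20 276] [ 0.5027 -0.136   0.087 ] sides [0.032  0.0318 0.0318]
top 198 [356 216  22  36 470] [ 0.5189 -0.2037  0.087 ] sides [0.0271 0.0662 0.0266]
row len 0.13953562956150609 yaw 0.23677392050758161
scene 13 [239 202  13  10 104] [ 0.4877 -0.0711  0.087 ] sides [0.0308 0.0327 0.0302]
scene 19 [224 219  18  13 139] [ 0.5047 -0.1393  0.087 ] sides [0.0358 0.0387 0.0352]
scene 23 [204 237  30  17 280] [ 0.5215 -0.207   0.087 ] sides [0.0315 0.0718 0.0306]
row len 0.14009735106849996 yaw 0.24365611754693872
[[-0.948  0.317 -0.   ]
 [ 0.317  0.948 -0.001]
 [-0.    -0.001 -1.   ]] 0.2
```

Both views agree within about 3.5 mm, and the sizes and row length match what was given. Round key ≈ (0.487,-0.070), long key ≈ (0.520,-0.205). I'll set out now with the gripper shut, going around the inner reach limit.

```bash
python3 -m crank '{"xyz":[[-0.061,-0.048,0],[-0.061,-0.048,0],[-0.061,-0.048,0],[-0.061,-0.048,0],[-0.061,-0.048,0],[-0.061,-0.048,0],[-0.061,-0.048,0],[-0.061,-0.048,0]],"turn":[0,0,0,0,0,0,0,0],"grip":[-1,-1,-1,-1,-1,-1,-1,-1]}'
cat > go.py <<'E'
from h import *
import sys
o=bot.get_obs();M=rot(o["orientation"]);t=np.array([float(a) for a in sys.argv[1:4]])
x=M[:,0];want=np.arctan2(-.237,-.971);a=(want-np.arctan2(x[1],x[0])+np.pi)%(2*np.pi)-np.pi
print("t",o["t"],"pos",o["position"].round(4),"z",M[:,2].round(3),"tool d/0.75",(M.T@(t-o["position"])/.75).round(4),"turn",-a/(np.pi/2),"F",np.round(o["contact_force"],2),"w",o["width"])
E
python3 go.py .487 -.0695 .16
```

```text
t: 1.2
position: [0.4707, 0.2493, 0.2314]
orientation: [0.161, 0.987, 0.0, 0.0]
contact_force: [0.8, 0.1, -0.4]
width: -0.0002
finger_force: 0.0
t 1.2 pos [0.4707 0.2493 0.2314] z [ 0.  0. -1.] tool d/0.75 [-0.1554 -0.3962  0.0951] turn -0.3577915479827137 F [ 0.84  0.1  -0.45] w -0.00021204036768228743
```

```bash
python3 -m crank '{"xyz":[[-0.026,-0.066,0],[-0.026,-0.066,0],[-0.026,-0.066,0],[-0.026,-0.066,0],[-0.026,-0.066,0],[-0.026,-0.066,0],[0,0,0.02],[0,0,0.02]],"turn":[0,0,0,0,0,0,-0.09,-0.09],"grip":[-1,-1,-1,-1,-1,-1,-1,-1]}'
python3 -m crank '{"xyz":[[0,0,0.02],[0,0,0],[0,0,0]],"turn":[-0.09,-0.09,0],"grip":[-1,-1,-1]}'
python3 - <<'E'
from h import *
f=vision.grab_frame("wrist");cv2.imwrite("pics/w1.png",f["img"][...,::-1]);print(f["origin"],f["attitude"])
E
python3 go.py .487 -.0695 .092
```

```text
t: 2.2
position: [0.4865, -0.0687, 0.201]
orientation: [0.019, 1.0, -0.0, 0.0]
contact_force: [0.0, -0.1, -0.0]
width: 0.0
finger_force: 0.0
t: 2.58
position: [0.4865, -0.068, 0.1862]
orientation: [-0.121, 0.993, 0.0, -0.0]
contact_force: [-0.1, 0.0, 0.6]
width: 0.0001
finger_force: 0.0
[ 0.41699676 -0.08354927  0.32787188] [0.61041631 0.77921213 0.1119187  0.08771884]
t 2.625 pos [ 0.4866 -0.068   0.1863] z [ 0.  0. -1.] tool d/0.75 [ 0.     -0.0021  0.1258] turn -2.706783631283731e-05 F [ 0.67 -0.23 -0.79] w -0.00027342443200598776
```

View pics/w1.png

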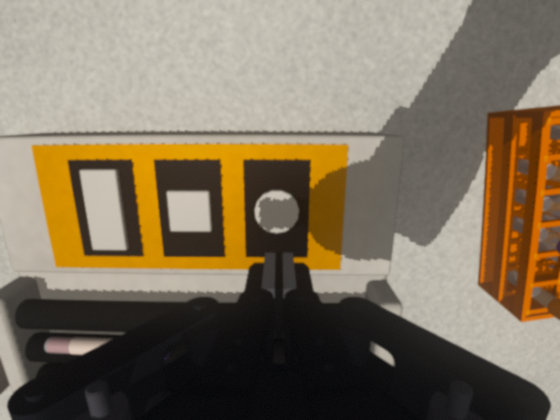

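In the wrist view the round key is at about (277,212), partly in shadow. The square is at (189,212), the long key at (105,210), and the fingertips at (279,255). I'll project these onto the key plane.

Run:
```python
from h import *
f=vision.grab_frame("wrist");g=f["img"].max(2)
# bezels: each dark rect contains the key; key = bright within bezel
for n,(x0,y0,x1,y1) in dict(round=(248,180,306,240),square=(160,180,218,240),long=(76,163,132,253)).items():
    m=(g[y0:y1,x0:x1]>70).astype(np.uint8)
    m=cv2.morphologyEx(m,cv2.MORPH_OPEN,np.ones((3,3)))
    ys,xs=np.where(m);(cx,cy),wh,a=cv2.minAreaRect(np.c_[xs+x0,ys+y0].astype(np.float32))
    bx=np.array([onplane(f,*q,.087)[:2] for q in cv2.boxPoints(((cx,cy),wh,a))])
    print(n,cx,cy,onplane(f,cx,cy,.087).round(4),np.linalg.norm(np.diff(bx,axis=0),axis=1).round(4))
```

```text
round 276.0 211.0 [ 0.4856 -0.0687  0.087 ] [0.0341 0.0363 0.0355]
square 185.99998474121094 214.49998474121094 [ 0.5055 -0.1377  0.087 ] [0.0412 0.0409 0.0408]
long 102.0 210.5 [ 0.5184 -0.2048  0.087 ] [0.0417 0.0699 0.0452]
```

Three views agree, and the TCP is over the round key. I'll descend to just above it.

```bash
python3 -m crank '{"xyz":[[0,0,0.06],[0,0,0.05],[0,0,0.012],[0,0,0],[0,0,0]],"turn":[0,0,0,0,0],"grip":[-1,-1,-1,-1,-1]}'; python3 go.py .4865 -.069 .0855
```

```text
t: 3.3
position: [0.4875, -0.0679, 0.0961]
orientation: [-0.121, 0.993, -0.0, 0.001]
contact_force: [0.2, -0.1, 0.3]
width: -0.0003
finger_force: 0.0
t 3.3 pos [ 0.4875 -0.0679  0.0961] z [ 0.002 -0.    -1.   ] tool d/0.75 [ 0.0017 -0.001   0.0141] turn 0.0017264051124391588 F [ 0.23 -0.08  0.25] w -0.0003026518981306742
```

```bash
python3 -m crank '{"xyz":[[0,0,0.005],[0,0,0.004],[0,0,0],[0,0,0]],"turn":[0,0,0,0],"grip":[-1,-1,-1,-1]}';python3 -m crank '{"xyz":[[0,0,0.0015],[0,0,0]],"turn":[0,0],"grip":[-1,-1]}'
```

```text
t: 3.8
position: [0.4866, -0.0679, 0.0881]
orientation: [-0.121, 0.993, 0.0, -0.0]
contact_force: [0.1, 0.0, 0.4]
width: 0.0001
finger_force: 0.0
t: 4.05
position: [0.4867, -0.0679, 0.087]
orientation: [-0.121, 0.993, -0.0, 0.0]
contact_force: [0.4, 0.4, 0.8]
width: -0.0001
finger_force: 0.6
```

```bash
python3 -m crank '{"xyz":[[0,0,0.0015],[0,0,0]],"turn":[0,0],"grip":[-1,-1]}';python3 -m crank '{"xyz":[[0,0,0.0007],[0,0,0]],"turn":[0,0],"grip":[-1,-1]}'
```

```text
t: 4.3
position: [0.4867, -0.0678, 0.0859]
orientation: [-0.121, 0.993, -0.0, 0.0]
contact_force: [-0.9, -0.2, 4.3]
width: -0.0003
finger_force: 2.2
t: 4.55
position: [0.4867, -0.0679, 0.0854]
orientation: [-0.121, 0.993, -0.0, 0.0]
contact_force: [-0.2, -0.0, 5.2]
width: 0.0003
finger_force: 2.9
```

Reads 5.2 N. I'll hold briefly, check, then release.

```bash
python3 -m crank '{"xyz":[[0,0,0],[0,0,0],[0,0,0]],"turn":[0,0,0],"grip":[-1,-1,-1]}';python3 -m crank '{"xyz":[[0,0,-0.02],[0,0,-0.04],[0,0,0],[0,0,0]],"turn":[0,0,0,0],"grip":[-1,-1,-1,-1]}'; python3 go.py .5195 -.205 .13
```

```text
t: 4.92
position: [0.4867, -0.0679, 0.0855]
orientation: [-0.121, 0.993, -0.0, 0.0]
contact_force: [-0.3, -0.1, 5.1]
width: 0.0002
finger_force: 2.8
t: 5.42
position: [0.4863, -0.0678, 0.1298]
orientation: [-0.121, 0.993, 0.0, -0.0]
contact_force: [0.1, -0.2, -0.5]
width: -0.0003
finger_force: 0.0
t 5.425 pos [ 0.4863 -0.0678  0.1298] z [-0.  0. -1.] tool d/0.75 [ 0.001  -0.1882 -0.0003] turn 0.002179297450642711 F [ 0.07 -0.22 -0.47] w -0.0002658372545049273
```

```bash
python3 -m crank '{"xyz":[[0,-0.063,0],[0,-0.063,0],[0,-0.062,0],[0,0,0],[0,0,0]],"turn":[0,0,0,0,0],"grip":[-1,-1,-1,-1,-1]}';python3 go.py .5195 -.205 .09
python3 - <<'E'
from h import *
f=vision.grab_frame("wrist");cv2.imwrite("pics/w2.png",f["img"][...,::-1])
E
```

```text
t: 6.05
position: [0.5198, -0.204, 0.1291]
orientation: [-0.121, 0.993, 0.001, -0.001]
contact_force: [-0.4, 0.3, -0.8]
width: -0.0001
finger_force: 0.0
t 6.05 pos [ 0.5198 -0.204   0.1291] z [-0.002  0.001 -1.   ] tool d/0.75 [ 0.0006 -0.0014  0.0522] turn 0.0020796534809030907 F [-0.36  0.31 -0.75] w -0.00011532297861000033
```

View pics/w2.png

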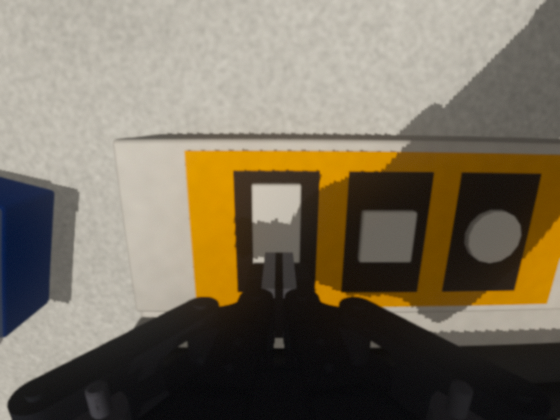

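The wrist view shows the fingertips at (279,258), lined up with the long key (centre column 277, rows 183–265). The square key, at (388,237), is well clear. I'll descend.

```bash
python3 -m crank '{"xyz":[[0,-0.001,0.04],[0,0,0.012],[0,0,0.003],[0,0,0],[0,0,0]],"turn":[0,0,0,0,0],"grip":[-1,-1,-1,-1,-1]}';python3 -m crank '{"xyz":[[0,0,0.001],[0,0,0]],"turn":[0,0],"grip":[-1,-1]}'
```

```text
t: 6.72
position: [0.5211, -0.2055, 0.0897]
orientation: [-0.121, 0.993, -0.0, 0.001]
contact_force: [-0.2, -0.2, 0.4]
width: 0.0002
finger_force: 0.0
t: 6.98
position: [0.5207, -0.2055, 0.0885]
orientation: [-0.121, 0.993, -0.0, 0.0]
contact_force: [-0.3, 0.8, 0.1]
width: 0.0
finger_force: 0.0
```

```bash
python3 -m crank '{"xyz":[[0,0,0.0015],[0,0,0]],"turn":[0,0],"grip":[-1,-1]}';python3 -m crank '{"xyz":[[0,0,0.0014],[0,0,0]],"turn":[0,0],"grip":[-1,-1]}'
```

```text
t: 7.22
position: [0.5207, -0.2055, 0.0871]
orientation: [-0.121, 0.993, -0.0, 0.0]
contact_force: [0.4, 0.5, 1.2]
width: -0.0001
finger_force: 0.4
t: 7.48
position: [0.5207, -0.2055, 0.0862]
orientation: [-0.121, 0.993, -0.0, 0.0]
contact_force: [-0.6, 0.3, 4.0]
width: 0.0002
finger_force: 1.8
```

```bash
python3 -m crank '{"xyz":[[0,0,0.0009],[0,0,0],[0,0,0],[0,0,0]],"turn":[0,0,0,0],"grip":[-1,-1,-1,-1]}'
```

```text
t: 7.98
position: [0.5207, -0.2055, 0.0856]
orientation: [-0.121, 0.993, -0.0, 0.0]
contact_force: [-1.4, -0.3, 5.6]
width: 0.0004
finger_force: 2.6
```

```bash
python3 -m crank '{"xyz":[[0,0,-0.02],[0,0,-0.05],[0,0,-0.06],[0,0,0],[0,0,0],[0,0,0],[0,0,0]],"turn":[0,0,0,0,0,0,0],"grip":[-1,-1,-1,-1,-1,-1,-1]}'
python3 - <<'E'
from h import *
f=vision.grab_frame("wrist");cv2.imwrite("pics/w3.png",f["img"][...,::-1])
E
```

```text
t: 8.85
position: [0.5202, -0.2053, 0.1821]
orientation: [-0.121, 0.993, 0.0, -0.001]
contact_force: [-1.5, -0.4, 0.3]
width: 0.0001
finger_force: 0.0
```

View pics/w3.png

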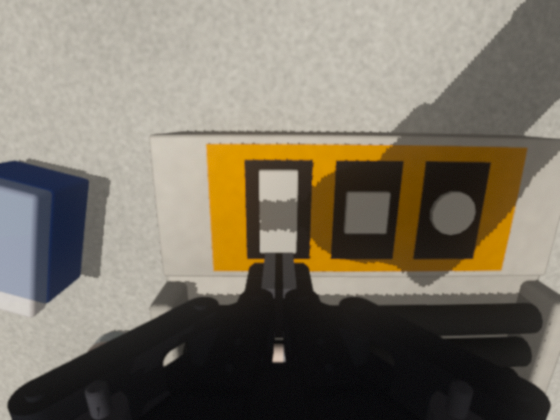

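The arm is clear of the keypad. The mixer is unmoved and the keys, with the long one at (278,211), sit as before.

```bash
python3 -c "
from bench import bot
print(bot.hand_in())"
```

```text
the job is handed in; nothing more can be done
None
```

I pressed and released the round key at about 5.1 N, then the long key at about 5.6 N. The square key and rack were left alone, and I handed the job in at about 9 s with the arm clear; nothing in the scene or the state confirmed that the keys registered.

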